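Turn the truffle dish to the tart and hold it there

ROBOT

A 6-joint arm with a two-finger parallel gripper is mounted at the origin on the work surface. World frame = base frame: x ahead of the robot, y to its left, z up, the work surface at z = 0. Lengths are in m, angles in rad, forces in N, time in s.
With the tool pointing down it reaches from about 0.275 to 0.875 m from the base axis. Payload 12.5 kg.
Tool frame: the origin (TCP) lies at the very end of the fingers, on their centre line; the grasp point (between the pads) lies 19 mm behind it (bot.tcp_to_grasp is the distance from the TCP to the grasp point, in m); z points along the fingers, y is the line along which they close (so a half turn about z gives the same grasp; the last joint's range is limited). The gripper opens to 85 mm and grips with 20 to 120 N. Pads are 22 mm wide; open, the fingers measure 114 mm over their backs; the gripper's body (76 mm by 85 mm) begins 54 mm behind the grasp point. The pads swing forward as they close: fully open they stand 13 mm farther back than shut.
Start: joints at [1.06, 0.351, 1.652, -0, 1.139, -0.085], TCP at [0.227, 0.501, 0.231] pointing down, gripper open.
Joint ranges: [-2.75, 2.75], [-0.79, 2.1], [0.01, 2.65], [-1.57, 4.71], [0.07, 3.14], [-2.87, 2.87]. Speed limits (rad/s): [2.22, 2.22, 2.79, 3.14, 3.14, 3.14].

INTERFACE

Orientations are given as [roll, pitch, yaw] about the fixed x, y, z axes, in that order (R = Rz(yaw) Ry(pitch) Rx(roll)).
In Python, from rig import bot gives the robot as it stands.
- The arm moves only by the tool arm_command, never from a script. Its argument "targets" is one flat list of numbers, 7 for each row, row after row: the shift along the world's x, y, z normalised to -1 to 1, where 1 is 2.5 cm, then the turn, a rotation vector about the world's x, y, z normalised to -1 to 1, where 1 is 6 degrees, then the gripper's target within -1 to 1 (shut at 1, half-way at 0, fully open at -1). In form: [tx, ty, tz, rx, ry, rz, grip, tx, ty, tz, rx, ry, rz, grip, ...]. A call has 1 to 10 rows; each row shifts and turns the commanded pose from where the row before left it; what a row does not reach is not made up. A row lasts 1/8 s, in which the tool goes at most 62.5 mm and 10.7 degrees, less where a joint would pass 70% of its speed; a pose out of reach is approached as far as the arm can. A call with a number of a shift or a turn outside -1 to 1 is refused whole. A call with a gripper value outside its range is refused whole. The fingers move at their own pace and stop on an object; the grip force is fixed at half the most. Time passes only in rows, so rows that do not move let the fingers close. It gives the time, the measured TCP pose, the force, the opening and the grip force at its end, in the units of the state.
- bot.observe(): the state, without advancing time (a new reading comes with each control period).
- bot.snapshot(name): name is "scene" or "top" or "wrist"; returns the picture (480x640x3 uint8, blue, green, red); there is no depth.
- bot.calibration(name): a dict with "fx", "fy", "cx", "cy" (pixels), "R" (3x3) and "t" (3): a world point X has camera coordinates R X + t; the wrist camera has in their place "mount" (4x4, takes a point from camera to tool coordinates, whose origin is the TCP and whose axes are the flange's). Camera axes: x right, y down, z forward; pixel columns grow to the right and rows downward; lengths in m; the calibration is good to about 2 mm. A picture is of the moment at which its call begins: read the wrist's pose just before it. calibration takes no time and is no camera call.
- bot.hand_in(): hands the job in; it is judged then, once.
The state is a dict: "t": time; "joint_positions": joint angles; "qvel": joint speeds; "joint_torque": joint torques, N m; "tool_pos": TCP position; "eef_rot": TCP orientation; "wrist_force": force on the tool from outside, world axes, zero at the start; "torque": the same for the moment, N m; "gripper_width": opening from 0.0 (shut) to 1.0 (fully open); "finger_force": force on a finger pad.
Only numpy, scipy, OpenCV 4.12 (cv2) and the standard library are available. Lean on these libraries where they do the work, as an engineer would, in place of code of your own. Each camera call takes 0.05 s, during which the arm holds its last target. There are 200 camera calls.

TASK

Lift the steel dish off the kitchen scale by its arched handle and, keeping the loose chocolate truffle in the middle of it, turn it level through a quarter turn to whichever side the round tart stands, so that its pouring lip points away from the scale towards the tart. Bring the tip of the lip over the middle of the tart, less than a hand's width above it but touching nothing, and finish there still holding the dish level and still, for the pastry cook to tip out. Leave the plates, scale and everything else on the counter where they are.

Things in the scene. Friction and masses are not known exactly. Their poses are not given: they have to be found in the camera images.
- dish_grip (a point): Centre of the dish's black handle bar: 70 mm long (dish y), 14 mm wide (x), 20 mm high, 120 mm above the dish's underside, over its middle. Grasp from above, closing along x. The dish, twelve-sided shallow steel, 150 mm across, rim 36 mm high, 0.32 kg, stands on the scale. Axes: x to the pouring lip (at the start within 0.1 rad of the scale's x), z up. Thin legs join bar and rim at y = +-74 mm.
- dish_mid (a point): Centre of the dish's hollow floor, 12 mm above its underside and 108 mm below the handle bar's centre; axes as dish_grip. The floor rises from here by only 5 degrees out to 35 mm, then 14 degrees to the rim at 72 mm, so the truffle rolls off-centre if the dish tilts 5 degrees or is accelerated above about 0.8 m/s2.
- dish_lip (a point): Tip of the dish's open pouring lip, an open trough 40 mm wide through the rim that sticks out along the dish's +x; this point is 95 mm ahead of the dish's centre line and 25 mm above its underside (95 mm below the grip centre). Axes as dish_grip.
- truffle_center (a point): Centre of the loose chocolate truffle, a ball 30 mm across, 20 g, resting in the middle of the dish, 15 mm above dish_mid.
- scale_mid (a point): Middle of the kitchen scale's round steel platform (130 mm across), 45 mm above the counter; the dish stands on it at the start. The white scale body is 170 mm (x) by 200 mm (y) and 30 mm high and does not move. Its x axis points roughly away from the robot; the two plates stand about 250 mm from it, one along its +y and one along its -y.
- tart_top (a point): Middle of the top of the round cream tart (98 mm across, beaded crust; top 46 mm above the counter, crust beads up to 52 mm), which sits in the middle of a white plate 172 mm across. To the left or the right of the scale.
- cake_top (a point): Middle of the top (63 mm above the counter) of the three-cornered slice of cake on the other white plate, 172 mm across, on the scale's other side. Not to be touched.
- spoon: Steel spoon 160 mm long lying on the robot's side of the scale. Bystander.
- ramekin: White ramekin, 72 mm across, 42 mm high, beyond the scale; origin under its centre. Bystander.
- jar: Amber jar, 56 mm across, 75 mm high, beyond the scale; origin under its centre. Bystander.
- spatula: Spatula 240 mm long lying to the right. Bystander.
Mind the look-alikes: they are no part of the job. What is shaped like the part that bears tart_top but pink or yellow is not meant.

How it is judged:
By the outcome, as a careful person would: the job done as asked, in the order asked, and still so for the second after the job is handed in, while the arm keeps its last pose, push and grip.
It also fails if it takes over 50 s, if anything falls off the work surface, if the arm or the gripper's body presses on something with over 40 N, if the wrist force passes 120 N, or if a joint passes its speed limit or range.

## Working session

There is one attempt and no reset: what is moved stays moved. The work goes in short steps, Python scripts to look and compute and a tool call to move; the robot and the scene stay as the last step left them, time stands still between calls to the robot, and variables do not carry over. Pictures are saved under pics/ and viewed, at most 10 in all, crops included, and the job is handed in when it is done.

Besides the shell and the picture viewer there is one more tool, called after "Call:" in YAML: its name, and indented under it one key for each argument. arm_command: Moves the arm, as the interface text tells. Its arguments: {"type":"object","properties":{"targets":{"type":"array"}},"required":["targets"]}

```bash
mkdir -p pics; python3 - <<'E'
from rig import bot
import cv2
for n in("scene","top"):
    cv2.imwrite(f"pics/{n}0.png",bot.snapshot(n)); c=bot.calibration(n); print(n,{k:(v if not hasattr(v,'shape') else v.round(4).tolist()) for k,v in c.items()})
print(bot.calibration("wrist")); print(bot.observe(),bot.tcp_to_grasp)
E
```

```text
scene {'fx': 582.9696737641618, 'fy': 582.9696737641618, 'cx': 316.02534397085094, 'cy': 245.64005299161326, 'R': [[0.0215, 0.9998, -0.0015], [0.7165, -0.0165, -0.6974], [-0.6973, 0.0139, -0.7166]], 't': [0.0731, -0.292, 1.731]}
top {'fx': 483.89071269560463, 'fy': 483.89071269560463, 'cx': 318.5653292571695, 'cy': 239.35921417979253, 'R': [[-0.024, -0.9997, -0.0051], [-0.9792, 0.0245, -0.2016], [0.2016, 0.0002, -0.9795]], 't': [-0.0573, 0.5587, 1.2247]}
{'fx': 332.6801720931985, 'fy': 332.6801720931985, 'cx': 318.10399001724363, 'cy': 239.70092629112634, 'mount': array([[-5.74902820e-04, -9.47849948e-01, -3.18716403e-01,
         8.16539556e-02],
       [ 9.99999763e-01, -4.24170962e-04, -5.42338760e-04,
         3.43040819e-04],
       [ 3.78865522e-04, -3.18716640e-01,  9.47849967e-01,
        -1.42836127e-01],
       [ 0.00000000e+00,  0.00000000e+00,  0.00000000e+00,
         1.00000000e+00]])}
{'t': 0.1, 'joint_positions': array([ 1.06037879e+00,  3.51196850e-01,  1.65234053e+00,  1.38807801e-05,
        1.13909269e+00, -8.45900158e-02]), 'qvel': array([-0.00033367, -0.00084183, -0.00267637, -0.00015354, -0.00068979,
       -0.00108943]), 'joint_torque': array([ 1.42533674e-03, -5.06829894e+01, -2.91882259e+01, -5.53120924e-05,
        2.64982540e-03, -4.16291300e-05]), 'tool_pos': array([0.22701895, 0.50064639, 0.23081175]), 'eef_rot': array([-3.14056001e+00, -1.00206362e-04,  2.71575926e+00]), 'wrist_force': array([-0.84756796,  0.42361477,  0.14480404]), 'torque': array([-0.04172587, -0.01594988,  0.00750788]), 'finger_force': 0.0, 'gripper_width': 0.9955392448420028} 0.0187
```

View pics/top0.png

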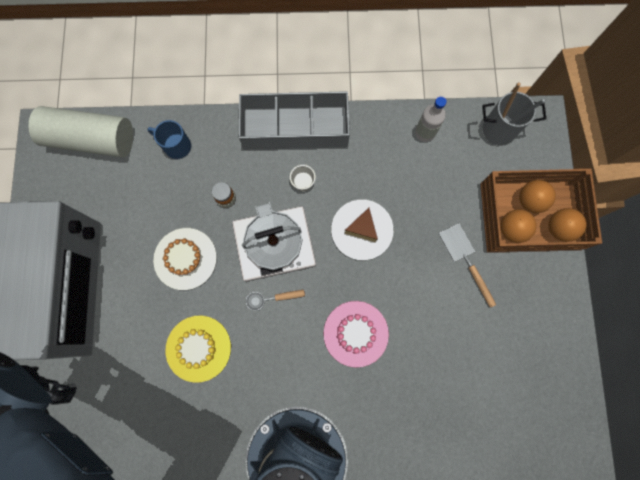

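View pics/scene0.png

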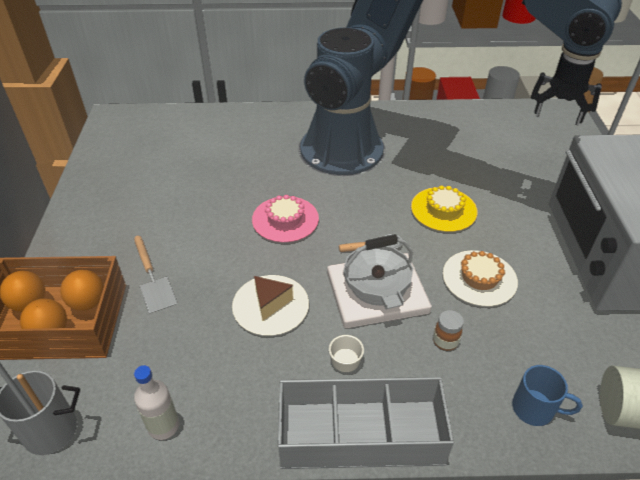

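Tart candidates in the top view are the white plate with brown crust at (183,257), the yellow one at (195,348) and the pink one at (356,334). The description says white plate, so I choose (183,257), to the robot's left (+y). The dish is at (273,240) with its lip at (264,210); next is a close crop to check both.

```bash
cat > h.py <<'E'
from rig import bot
import numpy as np, cv2
def plane(n,uv,z):
    c=bot.calibration(n); R=np.array(c["R"]);t=np.array(c["t"])
    d=R.T@np.array([(uv[0]-c["cx"])/c["fx"],(uv[1]-c["cy"])/c["fy"],1]); o=-R.T@t
    return o+d*(z-o[2])/d[2]
def proj(n,X):
    c=bot.calibration(n); p=np.array(c["R"])@X+np.array(c["t"]); return np.array([c["fx"]*p[0]/p[2]+c["cx"],c["fy"]*p[1]/p[2]+c["cy"]])
E
python3 - <<'E'
from h import *
a=cv2.imread("pics/top0.png"); b=cv2.imread("pics/scene0.png")
A=cv2.resize(a[195:305,145:325],None,fx=4.4,fy=4.4,interpolation=cv2.INTER_CUBIC)[:, :792]
cv2.imwrite("pics/ctop.png",A)
B=cv2.resize(b[225:335,320:520],None,fx=4,fy=4,interpolation=cv2.INTER_CUBIC); cv2.imwrite("pics/cscene.png",B)
# tart cream + crust mask -> within plate
for n,im,box in(("top",a,(150,225,220,295)),("scene",b,(442,250,520,305))):
    x0,y0,x1,y1=box; s=im[y0:y1,x0:x1]; hsv=cv2.cvtColor(s,cv2.COLOR_BGR2HSV)
    m=((hsv[...,1]>90)&(hsv[...,0]<25)).astype(np.uint8)
    p=cv2.findNonZero(m); (cx,cy),ax,_=cv2.fitEllipse(cv2.convexHull(p)); print(n,"crust",cx+x0,cy+y0,ax,plane(n,(cx+x0,cy+y0),.044))
    g=(s.min(2)>140).astype(np.uint8); p=cv2.findNonZero(g); (cx,cy),ax,_=cv2.fitEllipse(cv2.convexHull(p)); print("plate",cx+x0,cy+y0,ax,plane(n,(cx+x0,cy+y0),.012))
E
```

```text
top crust 181.1849765777588 256.44726181030273 (34.888423919677734, 36.79731750488281) [0.52248934 0.29542573 0.044     ]
plate 184.2622947692871 258.3864097595215 (61.52650833129883, 65.41109466552734) [0.52256726 0.29610749 0.012     ]
scene crust 481.955135345459 269.7668113708496 (38.128753662109375, 43.98263168334961) [0.53410958 0.29437864 0.044     ]
plate 479.93586349487305 277.40382194519043 (53.89803695678711, 77.35224151611328) [0.52936186 0.29721264 0.012     ]
```

View pics/ctop.png

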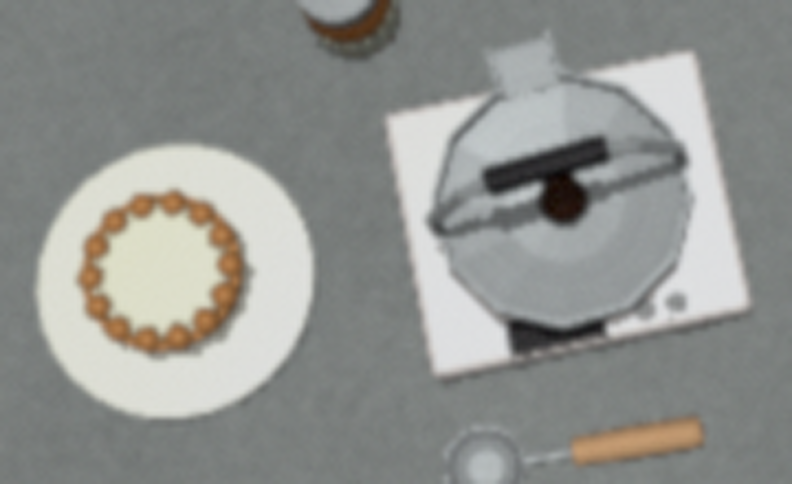

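View pics/cscene.png

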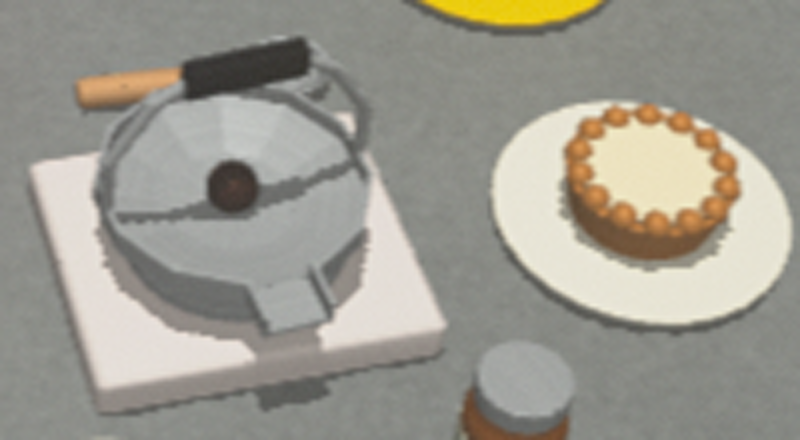

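The crops confirm a brown-crust cream tart on a white plate (centre about (181.8,256.8) in top). The dish's bar centre is about (269,232.5) in top and (381.5,241.5) in scene, the truffle (273,240) and the lip tip (263,204), pointing away from the robot.

```bash
python3 - <<'E'
from h import *
T=lambda u,v:(145+u/4.4,195+v/4.4)
S=lambda u,v:(320+u/4,225+v/4)
P=lambda n,uv,z:print(n,z,plane(n,uv,z)[:2].round(4))
P("top",T(546,165),.172);P("scene",S(246,66),.168)
P("top",T(564,199),.072);P("scene",S(232,186),.072)
P("top",T(519,40),.070);P("scene",S(297,322),.070)
P("top",T(162,271),.046);P("scene",S(655,167),.046)
a=plane("top",T(487,184),.17);b=plane("top",T(605,148),.17);d=a-b;print("bar dir",np.degrees(np.arctan2(d[1],d[0])))
# scale corners
c=[plane("top",T(*p),.03)[:2] for p in((387,116),(693,53),(749,306),(435,376))];print(np.round(c,4),np.mean(c,0), [np.degrees(np.arctan2(*(c[i]-c[j])[::-1])) for i,j in((0,1),(3,2),(0,3),(1,2))])
E
```

```text
top 0.172 [0.5533 0.048 ]
scene 0.168 [0.5603 0.0522]
top 0.072 [0.5546 0.0478]
scene 0.072 [0.5588 0.0521]
top 0.07 [0.6539 0.0747]
scene 0.07 [0.6533 0.0775]
top 0.046 [0.5217 0.2932]
scene 0.046 [0.5268 0.2997]
bar dir 106.01146573711847
[[ 0.6186  0.1613]
 [ 0.6542 -0.0291]
 [ 0.4941 -0.0604]
 [ 0.456   0.1304]] [0.55570193 0.05055841] [np.float64(100.59505218261143), np.float64(101.2785974452805), np.float64(10.77487012561656), np.float64(11.061276986696688)]
```

Call:
arm_command:
  targets: [0.3,-0.4,0.1,0,0,-0.3,-1,0.7,-0.9,0.1,0,0,-0.4,-1,0.7,-0.9,0.1,0,0,-0.4,-1,0.7,-0.9,0.1,0,0,-0.4,-1,0.7,-0.9,0,0,0,-0.5,-1,0.7,-0.9,0,0,0,-0.5,-1,0.7,-0.9,0,0,0,-0.5,-1,0.7,-0.9,0,0,0,-0.5,-1,0.7,-0.9,0,0,0,-0.5,-1,0.7,-0.9,0,0,0,-0.5,-1]

```text
t: 1.35
tool_pos: [0.3927, 0.2869, 0.2414]
eef_rot: [3.142, 0.0, 2.241]
wrist_force: [0.3, -0.6, -0.1]
gripper_width: 1.002
finger_force: 0.0
```

Call:
arm_command:
  targets: [0.7,-0.9,0,0,0,-0.5,-1,0.7,-0.9,0,0,0,-0.5,-1,0.7,-0.9,0,0,0,-0.5,-1,0.7,-0.9,0,0,0,-0.5,-1,0.7,-0.9,0,0,0,-0.5,-1,0.7,-0.9,0,0,0,-0.5,-1,0.7,-0.9,0,0,0,-0.5,-1,0.7,-0.9,0,0,0,-0.4,-1,0.7,-0.9,0,0,0,-0.3,-1,0.3,-0.5,0,0,0,0,-1]

```text
t: 2.6
tool_pos: [0.5575, 0.0718, 0.2412]
eef_rot: [-3.141, 0.0, 1.803]
wrist_force: [0.3, 0.7, -0.3]
gripper_width: 0.999
finger_force: 0.0
```

Call:
arm_command:
  targets: [0,0,0,0,0,0,-1,0,0,0,0,0,0,-1]

```text
t: 2.85
tool_pos: [0.5566, 0.0739, 0.2413]
eef_rot: [-3.141, -0.0, 1.805]
wrist_force: [-0.5, 0.5, -0.5]
gripper_width: 1.0
finger_force: 0.0
```

```bash
python3 - <<'E'
from h import *
s=bot.observe(); im=bot.snapshot("wrist"); cv2.imwrite("pics/w1.png",im); print(s["t"],s["tool_pos"],np.degrees(s["eef_rot"]))
E
```

```text
2.85 [0.55661388 0.07390937 0.2412944 ] [-1.79984665e+02 -1.45119532e-02  1.03432095e+02]
```

View pics/w1.png

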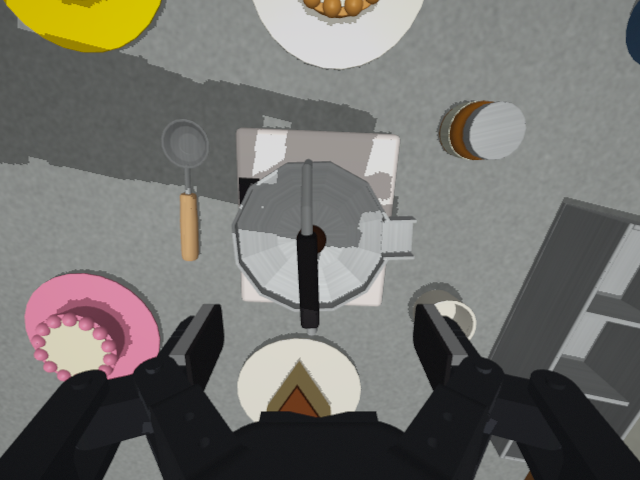

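The wrist view shows the dish below the hand. The black bar's top face runs from about (306,235) to (310,326), with the lip to the right at (414,237).

```bash
cat >> h.py <<'E'
from scipy.spatial.transform import Rotation as Ro
def wplane(s,uv,z):
    c=bot.calibration("wrist"); M=np.array(c["mount"]); R=Ro.from_euler("xyz",s["eef_rot"]).as_matrix()
    d=R@M[:3,:3]@np.array([(uv[0]-c["cx"])/c["fx"],(uv[1]-c["cy"])/c["fy"],1]); o=s["tool_pos"]+R@M[:3,3]
    return o+d*(z-o[2])/d[2]
E
python3 - <<'E'
from h import *
s=bot.observe(); im=cv2.imread("pics/w1.png")
m=(im.max(2)<45).astype(np.uint8); m[:225]=0;m[335:]=0;m[:,:285]=0;m[:,335:]=0
n,l,st,c=cv2.connectedComponentsWithStats(m); print(st[1:],c[1:])
a=wplane(s,(306.5,236),.175);b=wplane(s,(310,326),.175);d=a-b
print(a,b,(a+b)/2,np.linalg.norm(d),np.degrees(np.arctan2(d[1],d[0]))-90)
t=wplane(s,(414,237),.070);print("lip",t, np.degrees(np.arctan2(*((t-(a+b)/2)[:2][::-1]))))
print("truf",wplane(s,(317,238),.08))
E
```

```text
[[ 297  226   29  102 1945]] [[309.08174807 275.44987147]]
[0.54624406 0.0861767  0.175     ] [0.56392981 0.01971104 0.175     ] [0.55508693 0.05294387 0.175     ] 0.06877841331162143 14.900488931358964
lip [0.65451939 0.07597173 0.07      ] 13.039422413506685
truf [0.56027395 0.05580839 0.08      ]
```

Call:
arm_command:
  targets: [0,-0.5,0,0,0,0.2,-1,0,-0.4,-0.3,0,0,0.1,-1,0,0,-0.7,0,0,0,-1,0,0,-0.7,0,0,0,-1,0,0,-0.7,0,0,0,-1,0,0,-0.6,0,0,0,-1,0,0,-0.5,0,0,0,-1,0,0,-0.3,0,0,0,-1,0,0,0,0,0,0,-1,0,0,0,0,0,0,-1]

```text
t: 4.15
tool_pos: [0.5575, 0.0509, 0.1468]
eef_rot: [3.141, 0.0, 1.836]
wrist_force: [0.5, -0.2, 0.7]
gripper_width: 0.997
finger_force: 0.0
```

```bash
python3 - <<'E'
from h import *
s=bot.observe(); im=bot.snapshot("wrist"); cv2.imwrite("pics/w2.png",im); print(s["t"],s["tool_pos"],np.degrees(s["eef_rot"]))
E
```

```text
4.15 [0.55746915 0.05089069 0.14679105] [1.79948832e+02 1.30359144e-02 1.05202592e+02]
```

View pics/w2.png

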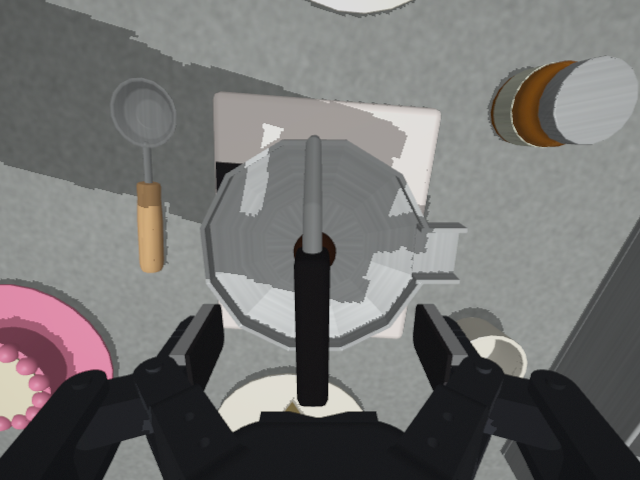

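The bar now runs from about (313,250) to (312.5,405), nearly centred between the pads (about u=318).

```bash
python3 - <<'E'
from h import *
s=bot.observe()
a=wplane(s,(312.5,251),.175);b=wplane(s,(312.5,404),.175);d=a-b
print((a+b)/2,np.linalg.norm(d),np.degrees(np.arctan2(d[1],d[0]))-90)
E
```

```text
[0.5547141  0.05372751 0.175     ] 0.07122904345226747 14.86365896264033
```

Call:
arm_command:
  targets: [-0.1,0.1,0,0,0,0,-1,0,0,-0.05,0,0,0,-0.5,0,0,0,0,0,0,0,0,0,0,0,0,0,0.2,0,0,0,0,0,0,0.3,0,0,0,0,0,0,0.4,0,0,0,0,0,0,0.5,0,0,0,0,0,0,0.55,0,0,0,0,0,0,0.6,0,0,0,0,0,0,0.65]

```text
t: 5.45
tool_pos: [0.5546, 0.0534, 0.145]
eef_rot: [-3.141, -0.0, 1.836]
wrist_force: [0.2, -0.4, 0.6]
gripper_width: 0.172
finger_force: 0.2
```

Call:
arm_command:
  targets: [0,0,0,0,0,0,0.7,0,0,0,0,0,0,0.75,0,0,0,0,0,0,0.8,0,0,0,0,0,0,1,0,0,0,0,0,0,1,0,0,0,0,0,0,1,0,0,0,0,0,0,1]

```text
t: 6.32
tool_pos: [0.5546, 0.0534, 0.1452]
eef_rot: [-3.141, 0.0, 1.836]
wrist_force: [-4.7, -0.6, 5.4]
gripper_width: 0.148
finger_force: 58.9
```

Call:
arm_command:
  targets: [0,0,0.1,0,0,0,1,0,0,0.2,0,0,0,1,0,0,0.3,0,0,0,1,0,0,0.4,0,0,0,1,0,0,0.4,0,0,0,1,0,0,0.4,0,0,0,1,0,0,0.3,0,0,0,1,0,0,0.2,0,0,0,1,0,0,0.1,0,0,0,1,0,0,0,0,0,0,1]

```text
t: 7.58
tool_pos: [0.5546, 0.0534, 0.205]
eef_rot: [-3.141, -0.0, 1.836]
wrist_force: [-0.2, 0.7, -2.9]
gripper_width: 0.149
finger_force: 58.5
```

```bash
python3 - <<'E'
from h import *
s=bot.observe(); im=bot.snapshot("wrist"); cv2.imwrite("pics/w3.png",im); sc=bot.snapshot("scene");print(s["t"],s["tool_pos"],np.degrees(s["eef_rot"]),s["torque"])
cv2.imwrite("pics/s3.png",np.hstack([cv2.resize(im[100:460,140:500],(400,400)),cv2.resize(sc[180:340,330:490],(400,400))]))
print("jar",plane("top",(222.5,192),.075))
E
```

```text
7.575 [0.55459969 0.05340053 0.2049858 ] [-1.79992574e+02 -3.29291407e-03  1.05204356e+02] [ 0.02282255  0.00377071 -0.00994666]
jar [0.68863574 0.18198598 0.075     ]
```

View pics/s3.png

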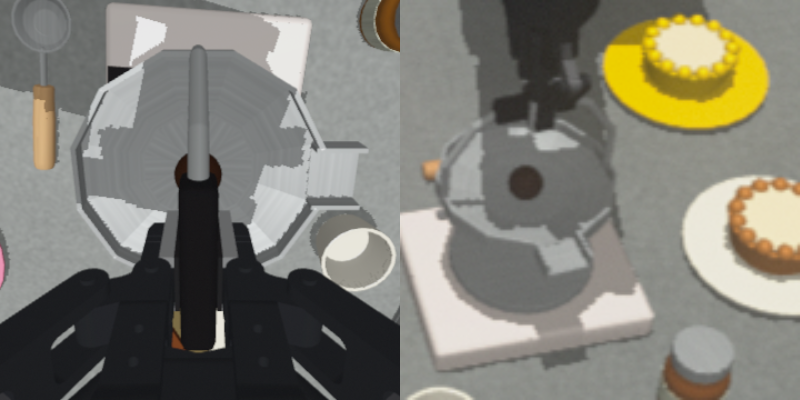

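The dish is lifted and level, with the truffle (dark ball) still in its middle. Now I turn it in place.

Call:
arm_command:
  targets: [0,0,0,0,0,0.1,1,0,0,0,0,0,0.2,1,0,0,0,0,0,0.3,1,0,0,0,0,0,0.4,1,0,0,0,0,0,0.5,1,0,0,0,0,0,0.5,1,0,0,0,0,0,0.5,1,0,0,0,0,0,0.5,1,0,0,0,0,0,0.5,1,0,0,0,0,0,0.5,1]

```text
t: 8.93
tool_pos: [0.5546, 0.0534, 0.205]
eef_rot: [-3.142, -0.0, 2.258]
wrist_force: [-0.9, 0.5, -2.7]
gripper_width: 0.157
finger_force: 58.5
```

Call:
arm_command:
  targets: [0,0,0,0,0,0.5,1,0,0,0,0,0,0.5,1,0,0,0,0,0,0.5,1,0,0,0,0,0,0.5,1,0,0,0,0,0,0.5,1,0,0,0,0,0,0.5,1,0,0,0,0,0,0.5,1,0,0,0,0,0,0.5,1,0,0,0,0,0,0.5,1,0,0,0,0,0,0.5,1]

```text
t: 10.18
tool_pos: [0.5546, 0.0534, 0.205]
eef_rot: [-3.142, -0.0, 2.782]
wrist_force: [-0.4, 0.8, -3.7]
gripper_width: 0.152
finger_force: 58.5
```

Call:
arm_command:
  targets: [0,0,0,0,0,0.5,1,0,0,0,0,0,0.5,1,0,0,0,0,0,0.5,1,0,0,0,0,0,0.5,1,0,0,0,0,0,0.5,1,0,0,0,0,0,0.5,1,0,0,0,0,0,0.5,1,0,0,0,0,0,0.5,1,0,0,0,0,0,0.5,1,0,0,0,0,0,0.4,1]

```text
t: 11.42
tool_pos: [0.5547, 0.0534, 0.205]
eef_rot: [-3.142, 0.0, -2.989]
wrist_force: [-0.4, 0.1, -5.2]
gripper_width: 0.152
finger_force: 58.5
```

Call:
arm_command:
  targets: [0,0,0,0,0,0.3,1,0,0,0,0,0,0.2,1,0,0,0,0,0,0.1,1,0,0,0,0,0,0,1,0,0,0,0,0,0,1,0,0.05,0,0,0,0,1,0,0.1,0,0,0,0,1,0,0.15,0,0,0,0,1,0,0.2,0,0,0,0,1,0,0.25,0,0,0,0,1]

```text
t: 12.68
tool_pos: [0.5546, 0.0726, 0.205]
eef_rot: [3.142, 0.0, -2.929]
wrist_force: [0.5, 0.2, -3.0]
gripper_width: 0.153
finger_force: 58.5
```

Call:
arm_command:
  targets: [0,0.3,0,0,0,0,1,0,0.3,0,0,0,0,1,0,0.3,0,0,0,0,1,0,0.3,0,0,0,0,1,0,0.3,0,0,0,0,1,0,0.3,0,0,0,0,1,0,0.3,0,0,0,0,1,0,0.3,0,0,0,0,1,0,0.3,0,0,0,0,1,0,0.3,0,0,0,0,1]

```text
t: 13.92
tool_pos: [0.5546, 0.1476, 0.205]
eef_rot: [-3.142, -0.0, -2.929]
wrist_force: [0.6, -0.2, -3.0]
gripper_width: 0.156
finger_force: 58.5
```

Call:
arm_command:
  targets: [-0.02,0.3,0,0,0,0,1,-0.04,0.25,0,0,0,0,1,-0.06,0.2,0,0,0,0,1,-0.08,0.15,0,0,0,0,1,-0.06,0.1,0,0,0,0,1,-0.04,0.05,0,0,0,0,1,-0.02,0.02,0,0,0,0,1,0,0,0,0,0,0,1,0,0,0,0,0,0,1,0,0,0,0,0,0,1]

```text
t: 15.18
tool_pos: [0.5467, 0.1738, 0.205]
eef_rot: [-3.142, -0.0, -2.929]
wrist_force: [0.6, 0.1, -3.8]
gripper_width: 0.153
finger_force: 58.5
```

```bash
python3 - <<'E'
from h import *
s=bot.observe(); im=bot.snapshot("top"); sc=bot.snapshot("scene");print(s["t"],s["tool_pos"],np.degrees(s["eef_rot"]),s["torque"])
w=bot.snapshot("wrist"); cv2.imwrite("pics/w4.png",w);cv2.imwrite("pics/t4.png",im);cv2.imwrite("pics/sc4.png",sc)
v=np.hstack([cv2.resize(w[:,:],(533,400)),cv2.resize(im[190:310,150:230],(267,400))]); v2=cv2.resize(sc[200:320,380:540],(800,600)); 
cv2.imwrite("pics/s4.png",v);cv2.imwrite("pics/s4b.png",v2)
E
```

```text
15.175 [0.54665857 0.1738249  0.20501324] [-1.79999871e+02 -2.15946261e-03 -1.67800638e+02] [-0.01054828  0.00310557  0.00464246]
```

View pics/s4b.png

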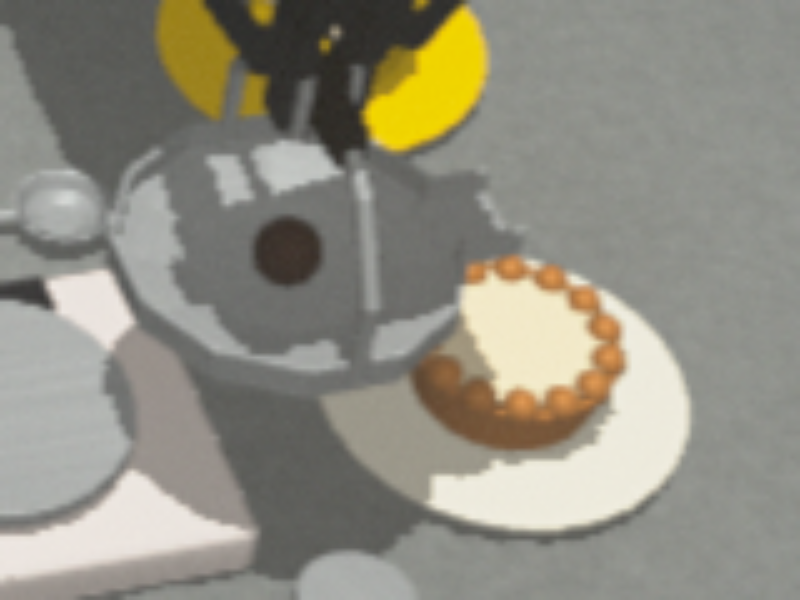

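View pics/w4.png

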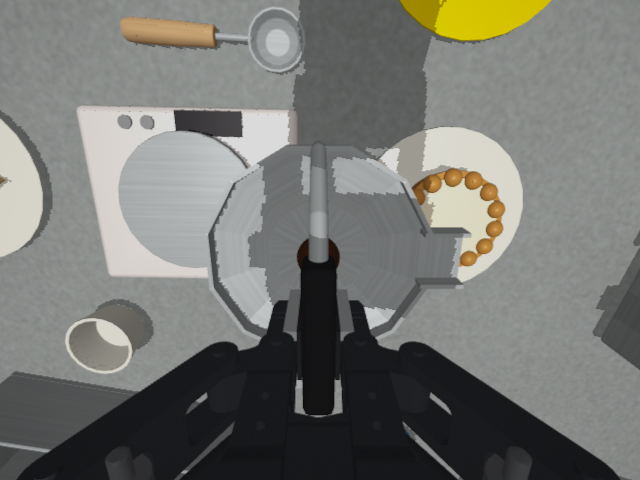

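The dish is level with the truffle centred, and the lip tip is at (463,258) in the wrist view. It points to the tart on the white plate, 30 mm short. I refine from this view.

```bash
python3 - <<'E'
from h import *
s=bot.observe(); 
lip=wplane(s,(463,258),.129);print("lip",lip)
th=np.radians(s["eef_rot"][2]*180/np.pi-90+180-0.3)
th=np.radians(-167.8-90+360-0.3); print("lip kin",s["tool_pos"][:2]+.095*np.array([np.cos(th),np.sin(th)]))
b=np.array([wplane(s,p,.047)[:2] for p in((453,177),(473,180),(489,192),(497,209),(495,229),(485,246),(469,258),(433,183))])
A=np.c_[2*b,np.ones(len(b))];q=np.linalg.lstsq(A,(b**2).sum(1),rcond=None)[0];print("tart",q[:2],np.sqrt(q[2]+q[0]**2+q[1]**2))
p=np.array([wplane(s,x,.01)[:2] for x in((449,126),(490,140),(516,170),(523,199),(513,240),(490,268))])
A=np.c_[2*p,np.ones(len(p))];q=np.linalg.lstsq(A,(p**2).sum(1),rcond=None)[0];print("plate",q[:2],np.sqrt(q[2]+q[0]**2+q[1]**2))
E
```

```text
lip [0.53059321 0.27514731 0.129     ]
lip kin [0.52706379 0.26682861]
tart [0.52267137 0.29638486] 0.04228599552433755
plate [0.52669284 0.29558157] 0.08896144013684312
```

Call:
arm_command:
  targets: [0,0.05,0,0,0,0,1,-0.02,0.1,0,0,0,0,1,-0.03,0.15,0,0,0,0,1,-0.04,0.2,0,0,0,0,1,-0.04,0.2,-0.05,0,0,0,1,-0.03,0.15,-0.1,0,0,0,1,-0.02,0.1,-0.15,0,0,0,1,0,0.05,-0.2,0,0,0,1,0,0.03,-0.2,0,0,0,1,0,0,-0.15,0,0,0,1]

```text
t: 16.58
tool_pos: [0.5421, 0.1996, 0.1833]
eef_rot: [-3.142, -0.0, -2.929]
wrist_force: [-0.4, 0.4, -4.8]
gripper_width: 0.153
finger_force: 58.5
```

Call:
arm_command:
  targets: [0,0,-0.1,0,0,0,1,0,0,-0.05,0,0,0,1,0,0,0,0,0,0,1,0,0,0,0,0,0,1,0,0,0,0,0,0,1,0,0,0,0,0,0,1,0,0,0,0,0,0,1,0,0,0,0,0,0,1]

```text
t: 17.58
tool_pos: [0.5421, 0.1996, 0.1801]
eef_rot: [-3.142, 0.0, -2.929]
wrist_force: [-0.0, -0.6, -3.6]
gripper_width: 0.151
finger_force: 58.5
```

```bash
python3 - <<'E'
from h import *
s=bot.observe(); w=bot.snapshot("wrist"); sc=bot.snapshot("scene");print(s["t"],s["tool_pos"],np.degrees(s["eef_rot"]))
cv2.imwrite("pics/s5.png",np.hstack([cv2.resize(w[90:450,180:540],(400,400)),cv2.resize(sc[190:330,390:530],(400,400))]))
print(proj("scene",np.array([.524,.296,.104])),proj("scene",np.array([.524,.296,.046])))
E
```

```text
17.575 [0.54213902 0.19963818 0.18005117] [-1.79999135e+02  8.52717435e-04 -1.67794758e+02]
[487.14894785 248.328592  ] [481.86589964 265.8862925 ]
```

View pics/s5.png

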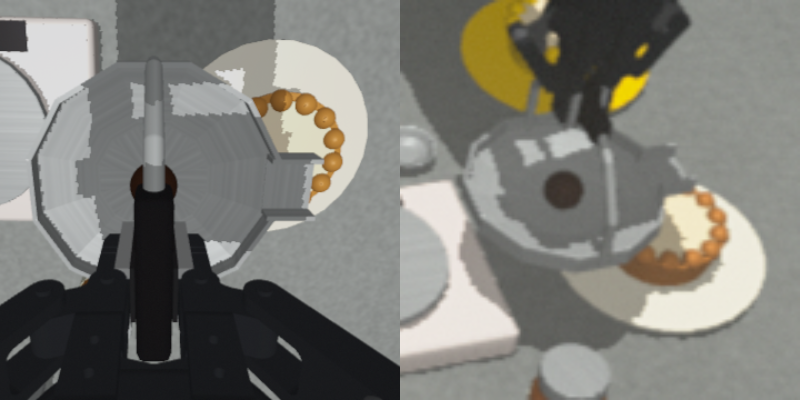

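The lip tip appears at about (489,248) in the scene view, against (487,248) projected for a point over the tart's middle. The dish is level and touching nothing, and the truffle is still centred.

```bash
python3 -c "
from rig import bot
print(bot.hand_in())"
```

```text
the job is handed in; nothing more can be done
None
```

The job is handed in: the dish is held level and still with the truffle centred, and its lip tip is about 58 mm above the tart, within about 3 mm of its middle by the camera views. No verdict was returned.

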